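# Dial the code on the hall key box and throw its latch

## Robot

A 6-joint arm with a two-finger parallel gripper is mounted at the origin on the work surface. World frame = base frame: x ahead of the robot, y to its left, z up, the work surface at z = 0. Lengths are in mm, angles in degrees, forces in N, time in s.
With the tool pointing down it reaches from about 375 to 900 mm from the base axis. Payload 3.1 kg.
Tool frame: the origin (TCP) lies midway between the tips of the shut fingers; the grasp point (between the pads) lies ctrl.pinch_z behind it (ctrl.pinch_z is the distance from the TCP to the grasp point, in mm); z points along the fingers, y is the line along which they close (so a half turn about z gives the same grasp; the last joint's range is limited). The gripper opens to 85 mm and grips with 20 to 120 N. Pads are 22 mm wide; open, the fingers measure 114 mm over their backs; the gripper's body (76 mm by 85 mm) begins 54 mm behind the grasp point. The pads swing forward as they close: fully open they stand 13 mm farther back than shut.
Start: joints at [-74.227, 30.224, 82.088, -0, 67.689, -10.227], TCP at [274.008, -561.708, 231.31] pointing down, gripper open.
Joint ranges: [-176.69, 176.69], [-43.24, 126.21], [12.49, 139.97], [-82, 262], [0, 151.66], [-163.58, 163.58]. Speed limits (degrees/s): [159.86, 159.86, 180, 180, 180, 180].

## Interface

Orientations are given as a 3x3 rotation matrix whose columns are the frame's x, y, z axes.
In Python, from workcell import ctrl gives the robot as it stands. The module is installed in compiled form; this text tells all that it offers.
- The arm moves only by the shell command python3 -m crank 'ROWS' [OPENING] [FORCE]. ROWS is JSON, a list of rows, each an object with "dp": the shift along the tool's x, y, z in cm, a list of three; "twist": the turn, a rotation vector about the tool's x, y, z in degrees, a list of three. In form: [{"dp": [tx, ty, tz], "twist": [rx, ry, rz]}, ...]. A call has 1 to 10 rows; each row shifts and turns the commanded pose from where the row before left it, along the tool's axes as they then stand; what a row does not reach is not made up. A row lasts 1/12 s, in which the tool goes at most 41.7 mm and 7.16 degrees, less where a joint would pass 70% of its speed; a pose out of reach is approached as far as the arm can. A call is refused whole if a number of a shift passes 4.17 or a number of a turn 7.16, either way. A call with a gripper value outside its range is refused whole. OPENING is the opening, from -1 (shut) to 1 (fully open), so that 0 is half open, set as the call begins (- or left out, the last holds). The fingers move at their own pace and stop on an object; FORCE is the grip in N (left out, the last holds). Time passes only in rows, so rows that do not move let the fingers close. It gives the time, the measured TCP pose, the force, the opening and the grip force at its end, in the units of the state.
- ctrl.read_state(): the state, without advancing time (a new reading comes with each control period).
- ctrl.grab_frame(name): name is "scene" or "side" or "wrist"; returns a dict with "img" (420x560x3 uint8, blue, green, red), "intrinsics" (3x3 intrinsics, pixels), "world_to_cam" (4x4, takes a point from world to camera coordinates). Camera axes: x right, y up, looking along -z (the intrinsics and any distortion apply to the point x, -y, -z); pixel columns grow to the right and rows downward; lengths in mm; the calibration is good to about 2 mm. A picture is of the moment at which its call begins. There is no depth.
- ctrl.finish_job(): hands the job in; it is judged then, once.
The state is a dict: "t": time; "qpos": joint angles; "joint_vel": joint speeds; "tau": joint torques, N m; "eef_pos": TCP position; "tcp_rot": TCP orientation; "ft_force": force on the tool from outside, world axes, zero at the start; "wrist_torque": the same for the moment, N m; "width": opening from 0.0 (shut) to 1.0 (fully open); "finger_force": force on a finger pad.
Only numpy, scipy, OpenCV 4.12 (cv2) and the standard library are available. Lean on these libraries where they do the work, as an engineer would, in place of code of your own. Each camera call takes 0.05 s, during which the arm holds its last target. There are 200 camera calls.

## Task

Unlock the aluminium key box: roll its dotted thumbwheels, with a gentle fingertip, until left to right as seen from the robot they show 4, 5 and 2 dots uppermost, squarely centred. The middle wheel already shows its 5, so do not disturb it. Only when the code stands, swing the lever latch fully over to its open stop, and leave everything else on the board and bench where it is.

Things in the scene. Friction and masses are not known exactly. Their poses are not given: they have to be found in the camera images.
- keybox: shut aluminium box lying on the plywood board, 160 (x) x 270 (y) x 55 mm high, fixed; origin at the centre of its underside, x away from the robot, y to the left, z up. Its lid carries a row of three thumbwheels 45 mm apart along y (free gap between wheels 27 mm), standing about 12 to 24 mm proud of the lid, and right of them (-y) the lever latch.
- wheelbank: flat dark plate 62 x 136 mm, 3 mm thick, on the box lid with the three wheels; origin under its centre, at (-30, 30, 55) mm in the box. Wheels: white, 44 mm diameter, 18 mm wide, axles along the box's y, smooth rims with six equal faces of 1 to 6 black dots; the uppermost face is the number shown. A press of 10 to 15 N grips; over 20 N damages them.
- wheel_left_low (a point): point fixed in the key box: lowest possible crown of the left wheel, straight above its axle (22 mm above it). The real crown stands 0 to 12 mm higher than this point; how much differs from wheel to wheel and is not measured: feel for it. Each wheel is sprung: pressed from above it sinks about 1 mm per 8 N, at most 6 mm.
- wheel_mid_low (a point): point fixed in the key box: lowest possible crown of the middle wheel, straight above its axle (22 mm above it). The real crown stands 0 to 12 mm higher than this point; how much differs from wheel to wheel and is not measured: feel for it. Each wheel is sprung: pressed from above it sinks about 1 mm per 8 N, at most 6 mm.
- wheel_right_low (a point): point fixed in the key box: lowest possible crown of the right wheel, straight above its axle (22 mm above it). The real crown stands 0 to 12 mm higher than this point; how much differs from wheel to wheel and is not measured: feel for it. Each wheel is sprung: pressed from above it sinks about 1 mm per 8 N, at most 6 mm.
- wheel_left (a joint): Left wheel (+y): to show 4 dots, value 3.142. Angle in rad: 0 = 1 dot uppermost, pi/3 (60 deg) more per further dot; grows as the crown (top) is rolled in the box's +x (away from the robot); stops only at -1 and 7. Stiff: stays where left, needs about 4 N along the rim, given by the friction of a fingertip pressed on the crown and drawn along x.
- wheel_mid (a joint): Middle wheel: already shows 5 dots, value 4.189; leave it. Angle in rad: 0 = 1 dot uppermost, pi/3 (60 deg) more per further dot; grows as the crown (top) is rolled in the box's +x (away from the robot); stops only at -1 and 7. Stiff: stays where left, needs about 4 N along the rim, given by the friction of a fingertip pressed on the crown and drawn along x.
- wheel_right (a joint): Right wheel (-y): to show 2 dots, value 1.047. Angle in rad: 0 = 1 dot uppermost, pi/3 (60 deg) more per further dot; grows as the crown (top) is rolled in the box's +x (away from the robot); stops only at -1 and 7. Stiff: stays where left, needs about 4 N along the rim, given by the friction of a fingertip pressed on the crown and drawn along x.
- latch (a joint): steel lever latch on the lid right of the wheels, turning about a vertical pivot: 0 = locked, pointing to the box's -x; it grows as it swings counter-clockwise seen from above, its end going towards the box's -y (outward), to the open stop at 1.57 rad where it points to -y. Needs about 2 N at its post; stays where left.
- latch_post (a point): upright round steel post at the lever's free end, 14 mm diameter, standing 39 mm high above the lid; this point is on its axis, 27 mm above the lid, 12 mm under its top, and moves with the lever, 60 mm from the pivot.
- latch_pivot (a point): pivot of the lever at the lid's surface, at (25, -100, 55) mm in the key box.
- tag: yellow plastic key tag, 32 x 22 x 8 mm, lying loose on the box lid behind the wheels; origin under its centre. Leave alone.
- keys: steel ring (30 mm) with three keys, lying round a dowel peg at the far edge of the board; origin at the ring's centre. Leave alone.
- mirror: round steel mirror, 92 mm diameter, 7 mm thick, lying behind the box; origin under its centre. Leave alone.
- dish_rim (a point): centre of the mouth of a small white ceramic dish, 84 mm diameter, 30 mm high, left of the box. Leave alone.
- padlock: brass padlock lying flat, 70 x 40 x 18 mm, right of the box; origin under its body's centre. Leave alone.
- case: black glasses case, 70 x 160 x 40 mm, on the bench left of the board; origin under its centre. Leave alone.
- bottle: clear hand-gel bottle, 48 mm diameter, 120 mm high, on the bench right of the board; origin under its centre. Leave alone.

How it is judged (in metres and radians):
On the way:
1. the three wheels show 4, 5 and 2 dots, the latch still locked (value of joint wheel_left between 2.942 and 3.342 rad and value of joint wheel_mid between 3.989 and 4.389 rad and value of joint wheel_right between 0.847 and 1.247 rad and value of joint latch below 0.3 rad), for 0.2 s.
At the end, for the whole second after the job is handed in: wheels at 4, 5 and 2 dots (values 3.142, 4.189, 1.047, each within 0.2 rad), latch beyond 1.35 of its 1.57 rad, all at rest (value of joint wheel_left between 2.942 and 3.342 rad and value of joint wheel_mid between 3.989 and 4.389 rad and value of joint wheel_right between 0.847 and 1.247 rad and value of joint latch above 1.35 rad and velocity of joint latch between -0.05 and 0.05 rad/s and velocity of joint wheel_left between -0.05 and 0.05 rad/s and velocity of joint wheel_right between -0.05 and 0.05 rad/s); the robot touches nothing.
It fails at once if a wheel was pressed harder than 20 N (contact force between wheelbank and anything else above 20 N).
It fails at once if the middle wheel was disturbed: more than 0.2 rad off its number (not (value of joint wheel_mid between 3.989 and 4.389 rad)).
It fails at once if the latch was swung (beyond 0.3 rad) while the wheels did not show the code (value of joint latch above 0.3 rad and not (value of joint wheel_left between 2.942 and 3.342 rad and value of joint wheel_mid between 3.989 and 4.389 rad and value of joint wheel_right between 0.847 and 1.247 rad)).
It fails at once if a bystander was moved more than 25 mm (distance of any of dish_rim, keys, mirror, padlock, case, bottle, tag from where it was at the start of the episode above 0.025 m).
It also fails if it takes over 61 s, if anything falls off the work surface, if the arm or the gripper's body presses on something with over 40 N, if the wrist force passes 120 N, or if a joint passes its speed limit or range.

## Working session

There is one attempt and no reset: what is moved stays moved. The work goes in short steps, Python scripts to look and compute and a shell command to move; the robot and the scene stay as the last step left them, time stands still between calls to the robot, and variables do not carry over. Pictures are saved under pics/ and viewed, at most 10 in all, crops included, and the job is handed in when it is done.

```bash
mkdir -p pics
python3 - <<'E'
from workcell import ctrl
import cv2,numpy as np,pickle
d={}
for n in("scene","side","wrist"):
    f=ctrl.grab_frame(n);d[n]=f
    print(n,np.round(f["intrinsics"],1).tolist(),np.round(f["world_to_cam"],3).tolist(),[k for k in f])
    cv2.imwrite(f"pics/{n}0.png",f["img"])
pickle.dump(d,open("f0.pkl","wb"))
print(ctrl.read_state(),ctrl.pinch_z)
E
```

```text
scene [[469.7, 0.0, 279.2], [0.0, 469.7, 216.1], [0.0, 0.0, 1.0]] [[0.695, 0.719, 0.021, -426.706], [-0.516, 0.477, 0.711, 208.348], [0.501, -0.505, 0.702, -1786.59], [0.0, 0.0, 0.0, 1.0]] ['img', 'intrinsics', 'world_to_cam']
side [[446.3, 0.0, 274.2], [0.0, 446.3, 213.7], [0.0, 0.0, 1.0]] [[0.938, -0.346, -0.024, -553.08], [0.209, 0.511, 0.834, -196.701], [-0.277, -0.787, 0.551, -1076.549], [0.0, 0.0, 0.0, 1.0]] ['img', 'intrinsics', 'world_to_cam']
wrist [[323.4, 0.0, 276.8], [0.0, 323.4, 213.0], [0.0, 0.0, 1.0]] [[0.439, -0.899, -0.001, -624.437], [0.864, 0.422, -0.274, 36.708], [0.247, 0.119, 0.962, -378.785], [0.0, 0.0, 0.0, 1.0]] ['img', 'intrinsics', 'world_to_cam']
{'t': 0.15, 'qpos': array([-7.42268090e+01,  3.02681701e+01,  8.21398237e+01,  3.44565613e-04,
        6.76906338e+01, -1.02272511e+01]), 'joint_vel': array([ 0.12388437, -0.26473692, -0.2610055 ,  0.00418218, -0.07360517,
        0.01505888]), 'tau': array([ 6.93910915e-04, -4.42744696e+01, -1.78276241e+01, -2.48730439e-04,
        5.63187234e-03,  3.80910578e-06]), 'eef_pos': array([ 273.86102055, -561.18609909,  230.5413263 ]), 'tcp_rot': array([[ 8.98791738e-01,  4.38375635e-01, -4.62567033e-04],
       [ 4.38375769e-01, -8.98790263e-01,  1.65806893e-03],
       [ 3.11106275e-04, -1.69303683e-03, -9.99998518e-01]]), 'ft_force': array([-0.34526422, -0.71861466,  0.05887086]), 'wrist_torque': array([-0.02697891, -0.00493638,  0.00744352]), 'finger_force': 0.0, 'width': 1.0006903719800706} 18.700000000000003
```

View pics/scene0.png

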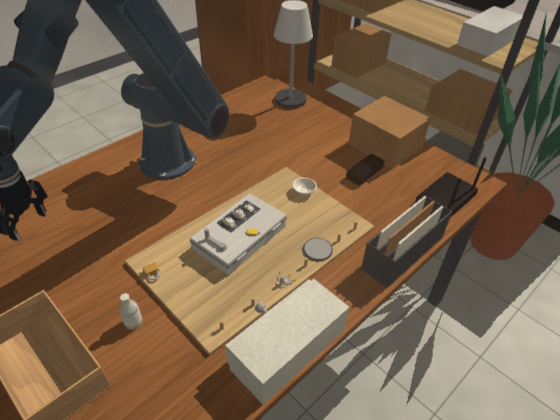

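View pics/side0.png

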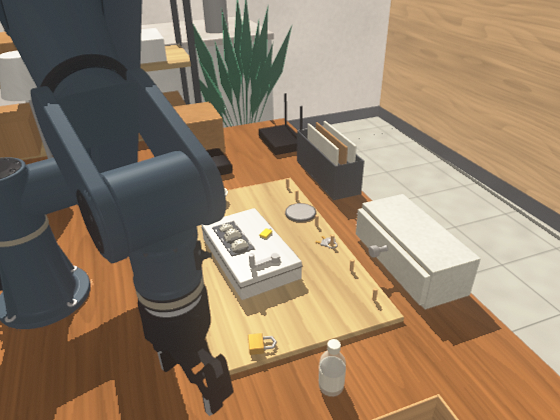

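The box is near scene px (240,230) and side px (250,250). I'll make an enlarged crop of both.

Run:
```python
import cv2,numpy as np
a=cv2.imread("pics/scene0.png")[185:275,185:295];b=cv2.imread("pics/side0.png")[195:305,195:305]
a=cv2.resize(a,(390*110//90*90//90,390),interpolation=3) if 0 else cv2.resize(a,None,fx=3.6,fy=3.6,interpolation=2)
b=cv2.resize(b,None,fx=3.6,fy=3.6,interpolation=2)
c=np.zeros((396,792,3),np.uint8);c[:a.shape[0],:396]=a;c[:,396:]=b
cv2.imwrite("pics/c0.png",c)
```

```text
(no output)
```

View pics/c0.png

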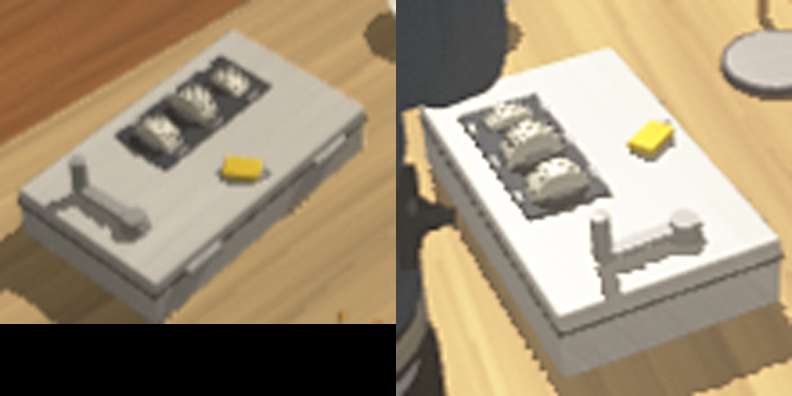

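The crop shows the lid's four corners, the dark plate's corners, the latch (locked, post towards the robot) and the wheels. I'll fit the box pose from these in both views.

```bash
cat > h.py <<'E'
import cv2,numpy as np,pickle
from scipy.optimize import least_squares
def proj(f,P):
    P=np.atleast_2d(P);M=f["world_to_cam"];c=P@M[:3,:3].T+M[:3,3]
    u=np.c_[c[:,0],-c[:,1],-c[:,2]]@f["intrinsics"].T
    return u[:,:2]/u[:,2:]
def b2w(p,P):
    c,s=np.cos(p[3]),np.sin(p[3]);P=np.atleast_2d(P).astype(float)
    return np.c_[c*P[:,0]-s*P[:,1],s*P[:,0]+c*P[:,1],P[:,2]]+p[:3]
def tri(obs):
    g=lambda X:np.concatenate([(proj(f,X)[0]-uv) for f,uv in obs])
    r=least_squares(g,[600,0,80]);return r.x,np.abs(r.fun).max()
E
python3 - <<'E'
from h import *
d=pickle.load(open("f0.pkl","rb"))
k=[(-80,135,55),(80,135,55),(80,-135,55),(-80,-135,55),(-61,98,58),(1,98,58),(1,-38,58),(-61,-38,58),(-35,-100,94)]
sc=np.array([(235,31),(366,118),(155,287),(20,197),(207,57),(270,88),(170,170),(117,133),(78,160)])/3.6+185
si=(np.array([(424,108),(612,48),(778,243),(560,318),(457,120),(537,95),(610,193),(527,218),(600,215)])-[396,0])/3.6+195
g=lambda p:np.concatenate([proj(d["scene"],b2w(p,k))-sc,proj(d["side"],b2w(p,k))-si]).ravel()
r=least_squares(g,[600,0,20,0],x_scale=[100,100,100,1],loss='soft_l1')
print(r.x,np.degrees(r.x[3]));print(np.round(g(r.x).reshape(2,-1,2),1).tolist())
p=r.x
for a,b in zip(sc,si): print(np.round(tri([(d["scene"],a),(d["side"],b)])[0]))
print(b2w(p,k).round())
np.save("p.npy",p)
for n,q in dict(L=(-30,75,67),M=(-30,30,67),R=(-30,-15,67),post=(-35,-100,82),piv=(25,-100,55)).items():print(n,b2w(p,q).round(1))
E
```

```text
[ 4.98790153e+02 -6.12295549e+01  8.60598355e+00  1.11361978e-01] 6.380571359098341
[[[-0.5, -0.1], [0.3, -2.4], [-0.0, 0.6], [-0.7, -1.2], [4.0, 0.2], [0.8, 0.2], [-0.8, 0.7], [-0.5, 1.5], [0.9, 0.9]], [[-1.9, -1.5], [-0.1, -0.3], [1.0, -0.4], [-0.5, 0.4], [0.2, -0.7], [-0.3, -0.1], [0.4, 0.0], [0.1, 0.6], [-0.6, 0.8]]]
[407.  63.  61.]
[565.  80.  61.]
[ 591. -185.   62.]
[ 436. -203.   62.]
[424.  15.  74.]
[489.  33.  69.]
[503. -96.  65.]
[ 442. -104.   69.]
[ 476. -168.  108.]
[[ 404.   64.   64.]
 [ 563.   82.   64.]
 [ 593. -187.   64.]
 [ 434. -204.   64.]
 [ 427.   29.   67.]
 [ 489.   36.   67.]
 [ 504.  -99.   67.]
 [ 442. -106.   67.]
 [ 475. -164.  103.]]
L [[460.6  10.   75.6]]
M [[465.6 -34.7  75.6]]
R [[470.6 -79.5  75.6]]
post [[ 475.1 -164.5   90.6]]
piv [[ 534.7 -157.8   63.6]]
```

```bash
cat >> h.py <<'E'
def rel(state,T,yaw):
    """shift in tool axes (cm) to T, and turn about tool z (deg) to have tool x at yaw"""
    R=state["tcp_rot"];y=np.arctan2(R[1,0],R[0,0])
    return R.T@(np.array(T)-state["eef_pos"])/10, np.degrees(y-yaw)
E
python3 - <<'E'
from h import *
from workcell import ctrl
s=ctrl.read_state();d=pickle.load(open("f0.pkl","rb"));M=d["wrist"]["world_to_cam"]
C=-M[:3,:3].T@M[:3,3];R=s["tcp_rot"]
print("cam in tool",R.T@(C-s["eef_pos"]),"look",R.T@-M[2,:3])
print("tcp px",proj(d["wrist"],s["eef_pos"]))
p=np.load("p.npy")
for n in [(-30-20,20,250)]:
    T=b2w(p,n)[0]; print(T,rel(s,T,p[3]))
E
```

```text
cam in tool [  68.6059663     0.18405909 -143.02208226] look [-2.74533749e-01  5.33163619e-04  9.61577317e-01]
tcp px [[276.21088718 268.21327193]]
[446.87723069 -46.91003898 258.60598355] (array([ 38.09604346, -38.64277385,  -2.72919421]), np.float64(19.619724646606127))
```

```bash
R='{"dp":[1.9,-1.93,0],"twist":[0,0,0]}'; 
python3 -m crank '[{"dp":[1.9,-1.93,0],"twist":[0,0,0]},{"dp":[1.9,-1.93,0],"twist":[0,0,0]},{"dp":[1.9,-1.93,0],"twist":[0,0,0]},{"dp":[1.9,-1.93,0],"twist":[0,0,0]},{"dp":[1.9,-1.93,0],"twist":[0,0,0]},{"dp":[1.9,-1.93,0],"twist":[0,0,0]},{"dp":[1.9,-1.93,0],"twist":[0,0,0]},{"dp":[1.9,-1.93,0],"twist":[0,0,0]},{"dp":[1.9,-1.93,0],"twist":[0,0,0]},{"dp":[1.9,-1.93,0],"twist":[0,0,0]}]' -1 30
python3 -m crank '[{"dp":[1.9,-1.93,0],"twist":[0,0,0]},{"dp":[1.9,-1.93,0],"twist":[0,0,0]},{"dp":[1.9,-1.93,0],"twist":[0,0,0]},{"dp":[1.9,-1.93,0],"twist":[0,0,0]},{"dp":[1.9,-1.93,0],"twist":[0,0,0]},{"dp":[1.9,-1.93,0],"twist":[0,0,0]},{"dp":[1.9,-1.93,0],"twist":[0,0,0]},{"dp":[1.9,-1.93,0],"twist":[0,0,0]},{"dp":[1.9,-1.93,0],"twist":[0,0,0]},{"dp":[1.9,-1.93,0],"twist":[0,0,0]}]'
python3 -m crank '[{"dp":[0,0,0],"twist":[0,0,5]},{"dp":[0,0,0],"twist":[0,0,5]},{"dp":[0,0,0],"twist":[0,0,5]},{"dp":[0,0,0],"twist":[0,0,4.6]},{"dp":[0,0,1],"twist":[0,0,0]},{"dp":[0,0,1],"twist":[0,0,0]},{"dp":[0,0,1],"twist":[0,0,0]},{"dp":[0,0,1],"twist":[0,0,0]},{"dp":[0,0,0],"twist":[0,0,0]},{"dp":[0,0,0],"twist":[0,0,0]}]'
python3 - <<'E'
from h import *
from workcell import ctrl
f=ctrl.grab_frame("wrist");pickle.dump(f,open("w1.pkl","wb"));cv2.imwrite("pics/w1.png",f["img"])
p=np.load("p.npy");s=ctrl.read_state();print(s["eef_pos"],s["tcp_rot"].round(3),s["ft_force"])
for q in [(-30,75,70),(-30,30,70),(-30,-15,70),(-35,-100,94)]:print(proj(f,b2w(p,q)))
E
```

```text
t: 0.98
eef_pos: [360.3, -303.5, 231.2]
tcp_rot: [[0.899, 0.438, -0.0], [0.438, -0.899, 0.0], [-0.0, -0.0, -1.0]]
ft_force: [0.9, 0.4, -0.4]
width: 0.001
finger_force: 0.0
t: 1.82
eef_pos: [446.4, -46.8, 231.3]
tcp_rot: [[0.899, 0.438, -0.0], [0.438, -0.899, 0.0], [-0.0, -0.0, -1.0]]
ft_force: [1.1, -0.6, 0.1]
width: 0.001
finger_force: 0.0
t: 2.65
eef_pos: [445.9, -48.0, 191.0]
tcp_rot: [[0.994, 0.111, -0.002], [0.111, -0.994, 0.001], [-0.001, -0.001, -1.0]]
ft_force: [0.6, -0.1, 0.2]
width: -0.003
finger_force: 0.0
[446.35432522 -48.20222301 191.41856287] [[ 0.994  0.111 -0.   ]
 [ 0.111 -0.994  0.   ]
 [-0.    -0.    -1.   ]] [0.35283662 0.42599377 0.37795805]
[[205.88628359 182.45395038]]
[[262.14246778 182.47998777]]
[[318.39067697 182.50602148]]
[[438.15044513 195.35164966]]
```

View pics/w1.png

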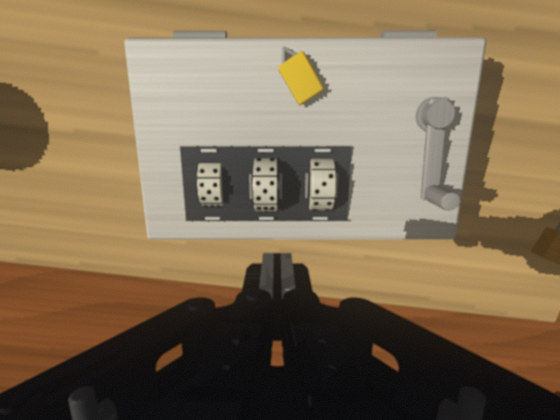

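Run:
```python
import cv2
a=cv2.imread("pics/w1.png")[140:226,175:360]
cv2.imwrite("pics/w1c.png",cv2.resize(a,None,fx=4.3,fy=4.3,interpolation=2))
```

```text
(no output)
```

View pics/w1c.png

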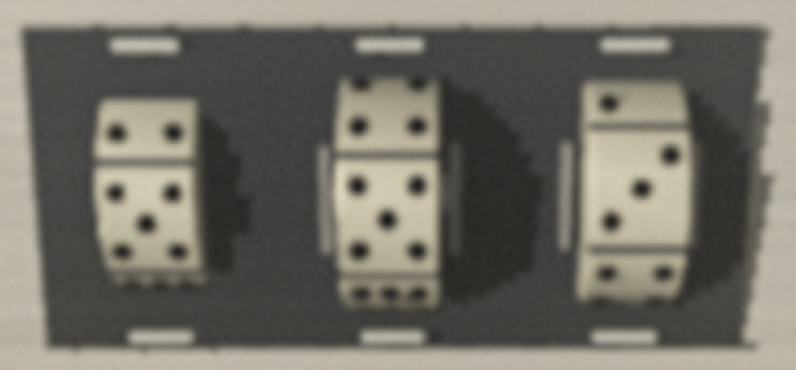

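Clear: left shows 5 (4 lies on its +x side), middle 5, right 3 (2 on its +x side). Both need about 60° towards −x. Now refine the pose and angles.

```bash
cat > ref.py <<'E'
from h import *
f=pickle.load(open("w1.pkl","rb"))
k=[(80,135,55),(80,-135,55),(-80,-135,55),(-80,135,55),(1,98,58),(1,-38,58),(-61,-38,58),(-61,98,58)]
uv=np.vstack([[(126,39),(484,39),(456,238),(149,238)],np.array([(23,28),(768,30),(748,347),(48,347)])/4.3+[175,140]])
p0=np.load("p.npy")
g=lambda p:np.r_[(proj(f,b2w(p,k))-uv).ravel(),0.15*(p[2]-p0[2])]
r=least_squares(g,p0,x_scale=[100,100,100,1],loss='soft_l1');p=r.x
print(p,np.degrees(p[3]),np.round(g(p),1));np.save("p1.npy",p)
ys=dict(L=(75,(160,270),101),M=(30,(155,275),105),R=(-15,(125,247),107))
for n,(y,rows,w) in ys.items():
    # boundary at angle a from crown towards +x
    def h2(q):
        h,a=q;out=[]
        for row,aa in zip(rows,(a+np.pi/6,a-np.pi/6)):
            P=(-30+22*np.sin(aa),y,45+h+22*np.cos(aa))
            out.append(proj(f,b2w(p,P))[0,1]-(row/4.3+140))
        A=proj(f,b2w(p,[(-30+22*np.sin(a+np.pi/6),y+s,45+h+22*np.cos(a+np.pi/6)) for s in(9,-9)]))
        out.append((A[1,0]-A[0,0]-w/4.3)*1);return out
    s=least_squares(h2,[6,0]);print(n,"h",s.x[0],"ang deg",np.degrees(s.x[1]),np.round(s.fun,2))
for n,q in dict(L=(-30,75,67),M=(-30,30,67),R=(-30,-15,67),post=(-35,-100,82),piv=(25,-100,55)).items():print(n,b2w(p,q).round(1),proj(f,b2w(p,q)).round(0))
E
python3 ref.py
```

```text
[ 4.95677765e+02 -6.54058968e+01  1.08376122e+01  1.12955564e-01] 6.471877087759967 [-0.4 -0.1  2.9 -0.5 -1.3  1.5  0.1  1.8  2.2  0.3 -2.2 -0.4 -2.1 -0.6
  2.3 -0.4  0.3]
L h 5.5570923495524065 ang deg -7.06494579896165 [-0.18  0.3  -0.61]
M h 17.55567087006615 ang deg 0.7131110343703277 [-0.21  0.29 -0.51]
R h 27.13099491857877 ang deg 22.23502546459023 [-0.68  0.54 -0.4 ]
L [[457.4   5.7  77.8]] [[211. 187.]]
M [[462.5 -39.   77.8]] [[267. 187.]]
R [[467.6 -83.7  77.8]] [[323. 187.]]
post [[ 472.2 -168.7   92.8]] [[436. 197.]]
piv [[ 531.8 -162.    65.8]] [[431. 115.]]
```

```bash
cat > guard.py <<'E'
import sys
from workcell import ctrl
s=ctrl.read_state();fz=s["ft_force"][2];print(s["eef_pos"].round(2),s["ft_force"].round(1))
sys.exit(abs(fz)>float(sys.argv[1]))
E
cat > go.py <<'E'
import sys
from h import *
from workcell import ctrl
p=np.load("p1.npy");s=ctrl.read_state();q=[float(v) for v in sys.argv[1:4]]
T=b2w(p,q)[0];print("dp cm",*[x.round(2) for x in rel(s,T,p[3])])
print("tcp in box",(b2w(np.r_[0,0,0,-p[3]],s["eef_pos"]-p[:3])[0]).round(1),s["t"])
E
python3 go.py -24 75 86; python3 go.py -22 -15 86
```

```text
dp cm [ 2.3  -5.24  9.46] -0.07
tcp in box [-47.1  22.7 180.6] 2.7
dp cm [2.51 3.76 9.46] -0.07
tcp in box [-47.1  22.7 180.6] 2.7
```

```bash
python3 -m crank '[{"dp":[0.76,-1.74,0],"twist":[0,0,0]},{"dp":[0.77,-1.75,0],"twist":[0,0,0]},{"dp":[0.77,-1.75,1],"twist":[0,0,0]},{"dp":[0,0,1.7],"twist":[0,0,0]},{"dp":[0,0,1.7],"twist":[0,0,0]},{"dp":[0,0,1.7],"twist":[0,0,0]},{"dp":[0,0,1.7],"twist":[0,0,0]},{"dp":[0,0,1.16],"twist":[0,0,0]},{"dp":[0,0,0],"twist":[0,0,0]},{"dp":[0,0,0],"twist":[0,0,0]}]' >/dev/null
python3 guard.py 2.5 && python3 -m crank '[{"dp":[0,0,0.1],"twist":[0,0,0]},{"dp":[0,0,0.1],"twist":[0,0,0]}]' >/dev/null
python3 guard.py 2.5 && python3 -m crank '[{"dp":[0,0,0.1],"twist":[0,0,0]}]' >/dev/null
python3 guard.py 2.5 && python3 -m crank '[{"dp":[0,0,0.1],"twist":[0,0,0]}]' >/dev/null
python3 guard.py 2.5 && python3 -m crank '[{"dp":[0,0,0.1],"twist":[0,0,0]}]' >/dev/null
python3 guard.py 2.5 && python3 -m crank '[{"dp":[0,0,0.1],"twist":[0,0,0]}]' >/dev/null
python3 guard.py 2.5 && python3 -m crank '[{"dp":[0,0,0.1],"twist":[0,0,0]}]' >/dev/null
python3 guard.py 2.5 && python3 -m crank '[{"dp":[0,0,0.1],"twist":[0,0,0]}]' >/dev/null
python3 guard.py 2.5 && python3 -m crank '[{"dp":[0,0,0.1],"twist":[0,0,0]}]' >/dev/null
python3 guard.py 2.5 && python3 -m crank '[{"dp":[0,0,0.1],"twist":[0,0,0]}]' >/dev/null
python3 guard.py 2.5 && python3 -m crank '[{"dp":[0,0,0.1],"twist":[0,0,0]}]' >/dev/null
python3 guard.py 2.5
```

```text
[463.61   6.4  101.89] [-0.3  0.4  0.2]
[463.61   6.4  101.89] [-0.3  0.4  0.2]
[463.61   6.4  101.89] [-0.3  0.4  0.2]
[463.61   6.4  101.89] [-0.3  0.4  0.2]
[463.61   6.4  101.89] [-0.3  0.4  0.2]
[463.61   6.4  101.89] [-0.3  0.4  0.2]
[463.61   6.4  101.89] [-0.3  0.4  0.2]
[463.61   6.4  101.89] [-0.3  0.4  0.2]
[463.61   6.4  101.89] [-0.3  0.4  0.2]
[463.61   6.4  101.89] [-0.3  0.4  0.2]
[463.61   6.4  101.89] [-0.3  0.4  0.2]False
False
False
False
False
False
False
False
False
False
False
```

```bash
sed -i 's/sys.exit(\(.*\))$/sys.exit(int(\1))/' guard.py
python3 -m crank '[{"dp":[0,0,0.3],"twist":[0,0,0]},{"dp":[0,0,0.3],"twist":[0,0,0]},{"dp":[0,0,0.2],"twist":[0,0,0]},{"dp":[0,0,0],"twist":[0,0,0]}]' >/dev/null
python3 guard.py 2.5 && python3 -m crank '[{"dp":[0,0,0.1],"twist":[0,0,0]},{"dp":[0,0,0.1],"twist":[0,0,0]}]' >/dev/null &&
python3 guard.py 2.5 && python3 -m crank '[{"dp":[0,0,0.1],"twist":[0,0,0]}]' >/dev/null &&
python3 guard.py 2.5 && python3 -m crank '[{"dp":[0,0,0.1],"twist":[0,0,0]}]' >/dev/null &&
python3 guard.py 2.5 && python3 -m crank '[{"dp":[0,0,0.1],"twist":[0,0,0]}]' >/dev/null &&
python3 guard.py 2.5 && python3 -m crank '[{"dp":[0,0,0.1],"twist":[0,0,0]}]' >/dev/null &&
python3 guard.py 2.5 && python3 -m crank '[{"dp":[0,0,0.1],"twist":[0,0,0]}]' >/dev/null &&
python3 guard.py 2.5 && python3 -m crank '[{"dp":[0,0,0.1],"twist":[0,0,0]}]' >/dev/null &&
python3 guard.py 2.5 && python3 -m crank '[{"dp":[0,0,0.1],"twist":[0,0,0]}]' >/dev/null &&
python3 guard.py 2.5 && python3 -m crank '[{"dp":[0,0,0.1],"twist":[0,0,0]}]' >/dev/null &&
python3 guard.py 2.5 && python3 -m crank '[{"dp":[0,0,0.1],"twist":[0,0,0]}]' >/dev/null &&
python3 guard.py 2.5
```

```text
[463.47   6.39  93.89] [0.2 0.9 0. ]
[463.52   6.41  91.88] [-0.5  0.1 -0.1]
[463.47   6.39  90.79] [ 0.2 -0.9  0.5]
[463.37   6.44  89.69] [-0.6 -0.4 -0.3]
[463.33   6.46  88.62] [-0.2 -0.2  0.9]
[463.36   6.47  87.6 ] [-0.  -0.8 -0.1]
[463.31   6.46  86.56] [ 0.1 -0.3 -0.1]
[463.32   6.45  85.59] [-0.4 -0.5  0.3]
[463.32   6.45  84.59] [-0.8  0.5  0.5]
[463.34   6.43  83.59] [-0.  -0.2  0.7]
[463.35   6.44  82.6 ] [ 0.2 -0.2  0.4]
```

```bash
python3 guard.py 2.5 && python3 -m crank '[{"dp":[0,0,0.1],"twist":[0,0,0]}]' >/dev/null &&
python3 guard.py 2.5 && python3 -m crank '[{"dp":[0,0,0.1],"twist":[0,0,0]}]' >/dev/null &&
python3 guard.py 2.5 && python3 -m crank '[{"dp":[0,0,0.1],"twist":[0,0,0]}]' >/dev/null &&
python3 guard.py 2.5 && python3 -m crank '[{"dp":[0,0,0.1],"twist":[0,0,0]}]' >/dev/null &&
python3 guard.py 2.5 && python3 -m crank '[{"dp":[0,0,0.1],"twist":[0,0,0]}]' >/dev/null &&
python3 guard.py 2.5 && python3 -m crank '[{"dp":[0,0,0.1],"twist":[0,0,0]}]' >/dev/null &&
python3 guard.py 2.5 && python3 -m crank '[{"dp":[0,0,0.1],"twist":[0,0,0]}]' >/dev/null &&
python3 guard.py 2.5 && python3 -m crank '[{"dp":[0,0,0.1],"twist":[0,0,0]}]' >/dev/null &&
python3 guard.py 2.5
```

```text
[463.35   6.44  82.6 ] [ 0.2 -0.2  0.4]
[463.39   6.44  81.72] [0.2 0.9 5.8]
```

```bash
python3 -m crank '[{"dp":[0,0,0],"twist":[0,0,0]}]' >/dev/null;python3 guard.py 9 && python3 -m crank '[{"dp":[0,0,0.07],"twist":[0,0,0]},{"dp":[0,0,0],"twist":[0,0,0]}]' >/dev/null; python3 guard.py 9
```

```text
[463.39   6.43  81.84] [0.1 0.5 5.2]
[463.42   6.43  81.45] [-0.9 -0.1  6.5]
```

```bash
python3 -m crank '[{"dp":[0,0,0.1],"twist":[0,0,0]},{"dp":[0,0,0],"twist":[0,0,0]}]' >/dev/null; python3 guard.py 9 && python3 -m crank '[{"dp":[0,0,0.07],"twist":[0,0,0]},{"dp":[0,0,0],"twist":[0,0,0]}]' >/dev/null;python3 guard.py 9
```

```text
[463.41   6.42  80.81] [-2.1  0.3 12.1]
[463.41   6.42  80.81] [-2.1  0.3 12.1]
```

```bash
python3 -m crank '[{"dp":[-0.1,0,0],"twist":[0,0,0]},{"dp":[-0.1,0,0],"twist":[0,0,0]},{"dp":[-0.1,0,0],"twist":[0,0,0]}]' >/dev/null; python3 guard.py 15 && python3 -m crank '[{"dp":[-0.1,0,0],"twist":[0,0,0]},{"dp":[-0.1,0,0],"twist":[0,0,0]},{"dp":[-0.1,0,0],"twist":[0,0,0]}]' >/dev/null;python3 guard.py 15 && python3 -m crank '[{"dp":[-0.1,0,0],"twist":[0,0,0]},{"dp":[-0.1,0,0],"twist":[0,0,0]},{"dp":[-0.1,0,0],"twist":[0,0,0]}]' >/dev/null;python3 guard.py 15
```

```text
[463.17   6.14  81.26] [3.9 4.5 7.7]
[461.02   5.85  81.3 ] [3.3 4.9 7.6]
[458.13   5.46  81.28] [3.9 3.1 7.6]
```

```bash
python3 -m crank '[{"dp":[0,0,0.06],"twist":[0,0,0]},{"dp":[0,0,0],"twist":[0,0,0]}]' >/dev/null; python3 guard.py 15 && python3 -m crank '[{"dp":[-0.1,0,0],"twist":[0,0,0]},{"dp":[-0.1,0,0],"twist":[0,0,0]},{"dp":[-0.1,0,0],"twist":[0,0,0]}]' >/dev/null;python3 guard.py 15 && python3 -m crank '[{"dp":[-0.1,0,0],"twist":[0,0,0]},{"dp":[-0.1,0,0],"twist":[0,0,0]},{"dp":[-0.1,0,0],"twist":[0,0,0]}]' >/dev/null;python3 guard.py 15
python3 - <<'E'
from h import *
from workcell import ctrl
f=ctrl.grab_frame("wrist");pickle.dump(f,open("w2.pkl","wb"));cv2.imwrite("pics/w2.png",f["img"]); p=np.load("p1.npy")
u=proj(f,b2w(p,(-30,75,70)))[0].astype(int);print(u)
a=f["img"][max(0,u[1]-110):u[1]+60,max(0,u[0]-100):u[0]+150]
cv2.imwrite("pics/w2c.png",cv2.resize(a,None,fx=3,fy=3,interpolation=2))
E
```

```text
[457.92   5.45  80.82] [ 3.   3.6 11.2]
[455.43   5.09  80.91] [ 3.8  4.8 10. ]
[452.4    4.75  80.89] [ 4.1  4.1 10.3]
[274 258]
```

View pics/w2c.png

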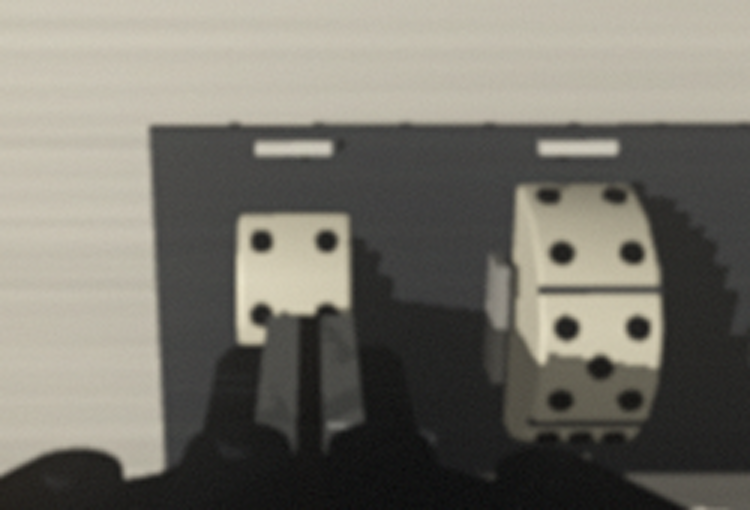

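The left wheel has rolled about 30°: the 4 face is coming up, with its line moving towards the crown. Lift, look at its angle, then re-stroke.

```bash
python3 -m crank '[{"dp":[0,0,-0.3],"twist":[0,0,0]},{"dp":[0,0,-0.7],"twist":[0,0,0]},{"dp":[0,0,-1],"twist":[0,0,0]},{"dp":[-1,0,-2],"twist":[0,0,0]},{"dp":[-1,0,-2],"twist":[0,0,0]},{"dp":[0,0,-2],"twist":[0,0,0]},{"dp":[0,0,0],"twist":[0,0,0]},{"dp":[0,0,0],"twist":[0,0,0]}]' >/dev/null; python3 go.py -23 75 79
python3 - <<'E'
from h import *
from workcell import ctrl
f=ctrl.grab_frame("wrist");pickle.dump(f,open("w3.pkl","wb")); p=np.load("p1.npy")
u=proj(f,b2w(p,(-30,30,70)))[0].astype(int);print(u)
x0,y0=u[0]-100,u[1]-55
cv2.imwrite("pics/w3c.png",cv2.resize(f["img"][y0:y0+100,x0:x0+200],None,fx=4,fy=4,interpolation=2));print(x0,y0)
E
```

```text
dp cm [ 3.56 -0.02  7.05] -0.08
tcp in box [-58.7  74.9 149.4] 7.4167
[339 180]
239 125
```

View pics/w3c.png

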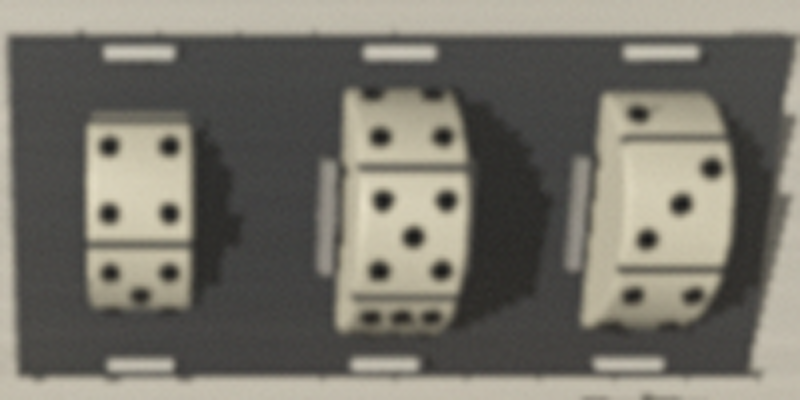

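```bash
cat > ang.py <<'E'
from h import *
import sys
def ang(fn,y0,sc,L,lab,hs=dict(L=4.4,M=7,R=10)):
    f=pickle.load(open(fn,"rb"));p=np.load("p1.npy");Y=dict(L=75,M=30,R=-15)
    def row(y,h,a,dx): return proj(f,b2w(p,(-30+dx+22*np.sin(a),y,45+h+22*np.cos(a))))[0,1]
    o={n:np.array(v)/sc+y0 for n,v in L.items()}
    # dx from middle at angle 0 (true +-few deg), then angles
    g=lambda d:[row(30,hs["M"],s*np.pi/6,d[0])-r for s,r in zip((1,-1),o["M"])]
    dx=least_squares(g,[0]).x[0];print(lab,"dx",round(dx,2),np.round(g([dx]),2))
    for n in"LR":
        q=lambda a:[row(Y[n],hs[n],a[0]+s*np.pi/6,dx)-r for s,r in zip((1,-1),o[n])]
        s=least_squares(q,[0]);print(n,np.degrees(s.x).round(1),np.round(s.fun,2))
E
python3 -c "
from ang import *
ang('w1.pkl',140,4.3,dict(L=(160,270),M=(155,275),R=(125,247)),'w1')
ang('w3.pkl',125,4,dict(L=(122,243),M=(166,297),R=(137,269)),'w3')"
```

```text
w1 dx -1.95 [ 0.37 -0.39]
L [-1.8] [-0.45  0.64]
R [18.] [ 0.22 -0.19]
w3 dx -1.48 [ 0.71 -0.75]
L [25.4] [-0.02  0.01]
R [16.4] [ 0.46 -0.4 ]
```

```bash
python3 -m crank '[{"dp":[1.1,0,1],"twist":[0,0,0]},{"dp":[1.1,0,1],"twist":[0,0,0]},{"dp":[1.16,0,1],"twist":[0,0,0]},{"dp":[0,0,1.6],"twist":[0,0,0]},{"dp":[0,0,1.5],"twist":[0,0,0]},{"dp":[0,0,1],"twist":[0,0,0]},{"dp":[0,0,0.5],"twist":[0,0,0]},{"dp":[0,0,0],"twist":[0,0,0]}]' >/dev/null; python3 guard.py 3 && python3 -m crank '[{"dp":[0,0,0.1],"twist":[0,0,0]},{"dp":[0,0,0.1],"twist":[0,0,0]},{"dp":[0,0,0.05],"twist":[0,0,0]},{"dp":[0,0,0],"twist":[0,0,0]}]' >/dev/null;  python3 guard.py 15; python3 go.py -25 75 70
```

```text
[460.34   6.61  81.82] [-2.   0.8  4.6]
[460.34   6.61  81.82] [-2.   0.8  4.6]
dp cm [0.2  0.05 0.1 ] -0.07
tcp in box [-27.   75.5  71. ] 8.1333
```

```bash
python3 -m crank '[{"dp":[0,0,0.08],"twist":[0,0,0]},{"dp":[0,0,0.04],"twist":[0,0,0]},{"dp":[0,0,0],"twist":[0,0,0]}]' >/dev/null;  python3 guard.py 9.5 && python3 -m crank '[{"dp":[0,0,0.06],"twist":[0,0,0]},{"dp":[0,0,0],"twist":[0,0,0]}]' >/dev/null; python3 guard.py 15
```

```text
[460.82   6.56  82.04] [-1.3  0.7  2.1]
[461.51   6.42  81.75] [-2.9  0.5  4.3]
```

```bash
python3 -m crank '[{"dp":[0,0,0],"twist":[0,0,0]},{"dp":[0,0,0],"twist":[0,0,0]},{"dp":[0,0,0],"twist":[0,0,0]}]' >/dev/null;  python3 guard.py 9 && python3 -m crank '[{"dp":[0,0,0.06],"twist":[0,0,0]},{"dp":[0,0,0],"twist":[0,0,0]},{"dp":[0,0,0],"twist":[0,0,0]}]' >/dev/null; python3 guard.py 9&& python3 -m crank '[{"dp":[0,0,0.05],"twist":[0,0,0]},{"dp":[0,0,0],"twist":[0,0,0]},{"dp":[0,0,0],"twist":[0,0,0]}]' >/dev/null; python3 guard.py 9
```

```text
[461.53   6.41  81.7 ] [-3.5  0.   5.1]
[461.58   6.4   81.28] [-4.4  1.1  7.5]
[461.59   6.38  80.97] [-5.   1.2  9.6]
```

```bash
python3 -m crank '[{"dp":[-0.1,0,0],"twist":[0,0,0]},{"dp":[-0.1,0,0],"twist":[0,0,0]},{"dp":[-0.1,0,0],"twist":[0,0,0]},{"dp":[-0.1,0,0],"twist":[0,0,0]}]' >/dev/null; python3 guard.py 15 && python3 -m crank '[{"dp":[-0.1,0,0.03],"twist":[0,0,0]},{"dp":[-0.1,0,0],"twist":[0,0,0]},{"dp":[-0.1,0,0],"twist":[0,0,0]},{"dp":[-0.1,0,0],"twist":[0,0,0]}]' >/dev/null;python3 guard.py 15 && python3 -m crank '[{"dp":[-0.1,0,0],"twist":[0,0,0]},{"dp":[-0.1,0,0],"twist":[0,0,0]},{"dp":[-0.1,0,0],"twist":[0,0,0]},{"dp":[0,0,0],"twist":[0,0,0]}]' >/dev/null;python3 guard.py 15
```

```text
[461.15   5.86  81.37] [1.5 4.  7. ]
[459.57   4.6   81.43] [3.6 2.1 5.8]
[456.86   3.84  81.41] [2.3 0.8 5.9]
```

```bash
python3 -m crank '[{"dp":[0,0,0.06],"twist":[0,0,0]},{"dp":[-0.1,0,0],"twist":[0,0,0]},{"dp":[-0.1,0,0],"twist":[0,0,0]},{"dp":[-0.1,0,0],"twist":[0,0,0]}]' >/dev/null; python3 guard.py 15 && python3 -m crank '[{"dp":[-0.1,0,0],"twist":[0,0,0]},{"dp":[0,0,0],"twist":[0,0,0]}]' >/dev/null; python3 guard.py 15
python3 - <<'E'
from h import *
from workcell import ctrl
f=ctrl.grab_frame("wrist");pickle.dump(f,open("w4.pkl","wb")); p=np.load("p1.npy")
u=proj(f,b2w(p,(-30,75,70)))[0].astype(int)
a=f["img"][u[1]-110:u[1]+60,max(0,u[0]-100):u[0]+150]
cv2.imwrite("pics/w4c.png",cv2.resize(a,None,fx=3,fy=3,interpolation=2))
g=cv2.cvtColor(f["img"],cv2.COLOR_BGR2GRAY)
# column profile along the wheel's left column strip
c=proj(f,b2w(p,[(-30,75,70),(-10,75,70)]));print(c)
E
```

```text
[454.5    3.5   81.07] [4.3 2.6 9.3]
[453.25   3.39  81.05] [3.3 1.8 8.1]
[[271.4946679  259.86352946]
 [271.22540894 219.96640255]]
```

```bash
cat > auto.py <<'E'
from h import *
from scipy.signal import find_peaks
def prof(f,y,h,dx=-1.7):
    p=np.load("p1.npy");A=np.radians(np.arange(-60,61,0.5))
    P=np.array([[(-30+dx+22*np.sin(a),y+w,45+h+22*np.cos(a)) for w in np.linspace(-7.5,7.5,31)] for a in A])
    uv=proj(f,b2w(p,P.reshape(-1,3))).astype(np.float32).reshape(len(A),31,2)
    g=cv2.cvtColor(f["img"],cv2.COLOR_BGR2GRAY)
    v=cv2.remap(g,uv[...,0],uv[...,1],cv2.INTER_LINEAR).astype(float)
    hi=np.percentile(v,80,axis=1)   # bright percentile: only full-width lines are dark
    i,_=find_peaks(-hi,prominence=12);return [(float(np.degrees(A[k])),int(hi[k])) for k in i]
def show(fn):
    f=pickle.load(open(fn,"rb"))
    for n,y,h in(("L",75,4.4),("M",30,7),("R",-15,10)):print(fn,n,prof(f,y,h))
E
python3 -c "
from auto import *
show('w1.pkl');show('w3.pkl')"
python3 -m crank '[{"dp":[-0.1,0,0],"twist":[0,0,0]},{"dp":[0,0,-0.3],"twist":[0,0,0]},{"dp":[0,0,-0.7],"twist":[0,0,0]},{"dp":[0,0,-1],"twist":[0,0,0]},{"dp":[-1,0,-2],"twist":[0,0,0]},{"dp":[-1,0,-2],"twist":[0,0,0]},{"dp":[0,0,-2],"twist":[0,0,0]},{"dp":[0,0,0],"twist":[0,0,0]},{"dp":[0,0,0],"twist":[0,0,0]}]' >/dev/null; python3 go.py -23 -15 85
python3 - <<'E'
from auto import *
from workcell import ctrl
f=ctrl.grab_frame("wrist");pickle.dump(f,open("w5.pkl","wb"));show("w5.pkl")
E
```

```text
w1.pkl L [(27.0, 125)]
w1.pkl M [(-32.5, 120), (30.5, 121)]
w1.pkl R [(-14.500000000000002, 115), (48.00000000000001, 118)]
w3.pkl L [(-4.5, 110)]
w3.pkl M [(-30.5, 111), (32.5, 119)]
w3.pkl R [(-13.5, 110), (49.0, 116)]
dp cm [3.74 8.95 6.5 ] -0.07
tcp in box [-60.5  74.6 149.7] 11.6
w5.pkl L [(-17.0, 108), (43.5, 117)]
w5.pkl M [(-48.00000000000001, 100), (-29.500000000000004, 111), (32.0, 115)]
w5.pkl R [(-12.5, 112), (48.00000000000001, 122)]
```

```bash
python3 -m crank '[{"dp":[1.1,0,1],"twist":[0,0,0]},{"dp":[1.1,-0.04,1],"twist":[0,0,0]},{"dp":[1.15,0,1],"twist":[0,0,0]},{"dp":[0,0,1.6],"twist":[0,0,0]},{"dp":[0,0,1.4],"twist":[0,0,0]},{"dp":[0,0,1],"twist":[0,0,0]},{"dp":[0,0,0],"twist":[0,0,0]},{"dp":[0,0,0],"twist":[0,0,0]},{"dp":[0,0,0],"twist":[0,0,0]}]' >/dev/null; python3 guard.py 3;  python3 go.py -28 75 71.5
```

```text
[459.37   6.41  89.32] [ 0.3  0.7 -0.2]
dp cm [-0.    0.04  0.7 ] -0.07
tcp in box [-28.   75.4  78.5] 12.4
```

```bash
python3 -m crank '[{"dp":[0,0,0.3],"twist":[0,0,0]},{"dp":[0,0,0.3],"twist":[0,0,0]},{"dp":[0,0,0.1],"twist":[0,0,0]},{"dp":[0,0,0],"twist":[0,0,0]},{"dp":[0,0,0.1],"twist":[0,0,0]},{"dp":[0,0,0],"twist":[0,0,0]}]' >/dev/null; python3 guard.py 8 && python3 -m crank '[{"dp":[0,0,0.08],"twist":[0,0,0]},{"dp":[0,0,0],"twist":[0,0,0]}]' >/dev/null;python3 guard.py 10 && python3 -m crank '[{"dp":[0,0,0.06],"twist":[0,0,0]},{"dp":[0,0,0],"twist":[0,0,0]}]' >/dev/null;python3 guard.py 12
```

```text
[459.59   6.36  81.86] [-0.3  0.5  3.3]
[459.63   6.35  81.28] [-0.7  0.1  6.6]
[459.64   6.36  80.93] [-1.9 -0.4  8.4]
```

```bash
python3 -m crank '[{"dp":[0,0,0.08],"twist":[0,0,0]},{"dp":[0,0,0],"twist":[0,0,0]}]' >/dev/null;python3 guard.py 14 && python3 -m crank '[{"dp":[-0.1,0,0],"twist":[0,0,0]},{"dp":[-0.1,0,0],"twist":[0,0,0]},{"dp":[-0.1,0,0],"twist":[0,0,0]}]' >/dev/null;python3 guard.py 14 && python3 -m crank '[{"dp":[-0.1,0,0],"twist":[0,0,0]},{"dp":[-0.1,0,0],"twist":[0,0,0]},{"dp":[-0.1,0,0],"twist":[0,0,0]}]' >/dev/null;python3 guard.py 14
```

```text
[459.68   6.35  80.44] [-1.9 -0.8 13.3]
[459.38   6.05  80.82] [ 3.5  4.1 10. ]
[457.27   5.78  80.87] [3.9 5.3 8.6]
```

```bash
python3 -m crank '[{"dp":[-0.1,0,0],"twist":[0,0,0]},{"dp":[-0.1,0,0],"twist":[0,0,0]},{"dp":[0,0,-0.3],"twist":[0,0,0]},{"dp":[0,0,-0.7],"twist":[0,0,0]},{"dp":[0,0,-1],"twist":[0,0,0]},{"dp":[-1,0,-2],"twist":[0,0,0]},{"dp":[-1,0,-2],"twist":[0,0,0]},{"dp":[0,0,-1.5],"twist":[0,0,0]},{"dp":[0,0,0],"twist":[0,0,0]},{"dp":[0,0,0],"twist":[0,0,0]}]' >/dev/null; python3 go.py -24 -15 85
python3 - <<'E'
from auto import *
from workcell import ctrl
f=ctrl.grab_frame("wrist");pickle.dump(f,open("w6.pkl","wb"));show("w6.pkl")
E
```

```text
dp cm [3.18 9.02 5.94] -0.08
tcp in box [-55.7  75.3 144.3] 14.7333
w6.pkl L [(-26.0, 108), (31.0, 132)]
w6.pkl M [(-31.0, 106), (31.5, 108)]
w6.pkl R [(-13.5, 107), (47.5, 122)]
```

```bash
python3 -m crank '[{"dp":[0.8,2.2,0.5],"twist":[0,0,0]},{"dp":[0.8,2.2,0.5],"twist":[0,0,0]},{"dp":[0.8,2.3,0.5],"twist":[0,0,0]},{"dp":[0.88,2.3,0.5],"twist":[0,0,0]},{"dp":[0,0,1],"twist":[0,0,0]},{"dp":[0,0,1],"twist":[0,0,0]},{"dp":[0,0,1],"twist":[0,0,0]},{"dp":[0,0,0.8],"twist":[0,0,0]},{"dp":[0,0,0],"twist":[0,0,0]},{"dp":[0,0,0],"twist":[0,0,0]}]' >/dev/null
python3 guard.py 2 && python3 -m crank '[{"dp":[0,0,0.1],"twist":[0,0,0]},{"dp":[0,0,0.1],"twist":[0,0,0]}]' >/dev/null &&
python3 guard.py 2 && python3 -m crank '[{"dp":[0,0,0.1],"twist":[0,0,0]}]' >/dev/null &&
python3 guard.py 2 && python3 -m crank '[{"dp":[0,0,0.1],"twist":[0,0,0]}]' >/dev/null &&
python3 guard.py 2 && python3 -m crank '[{"dp":[0,0,0.1],"twist":[0,0,0]}]' >/dev/null &&
python3 guard.py 2 && python3 -m crank '[{"dp":[0,0,0.1],"twist":[0,0,0]}]' >/dev/null &&
python3 guard.py 2 && python3 -m crank '[{"dp":[0,0,0.1],"twist":[0,0,0]}]' >/dev/null &&
python3 guard.py 2 && python3 -m crank '[{"dp":[0,0,0.1],"twist":[0,0,0]}]' >/dev/null &&
python3 guard.py 2 && python3 -m crank '[{"dp":[0,0,0.1],"twist":[0,0,0]}]' >/dev/null &&
python3 guard.py 2 && python3 -m crank '[{"dp":[0,0,0.1],"twist":[0,0,0]}]' >/dev/null &&
python3 guard.py 2 && python3 -m crank '[{"dp":[0,0,0.1],"twist":[0,0,0]}]' >/dev/null &&
python3 guard.py 2; python3 go.py -23 -15 80
```

```text
[473.58 -82.17  95.43] [ 0.7 -0.1 -0.3]
[474.54 -82.49  94.68] [-0.6 -0.1 -0.6]
[474.56 -82.53  93.78] [ 0.1  0.3 -0.2]
[474.52 -82.53  92.77] [ 0.1 -0.4 -0.2]
[474.42 -82.51  91.65] [-0.8  0.3 -0.2]
[474.33 -82.49  90.54] [ 0.1 -0.4  0.4]
[474.36 -82.51  89.56] [-0.5 -0.2  4.7]
dp cm [ 0.01  0.04 -0.13] -0.07
tcp in box [-23.1 -14.6  78.7] 16.2
```

```bash
python3 -m crank '[{"dp":[0,0,0.08],"twist":[0,0,0]},{"dp":[0,0,0],"twist":[0,0,0]}]' >/dev/null; python3 guard.py 9 && python3 -m crank '[{"dp":[0,0,0.08],"twist":[0,0,0]},{"dp":[0,0,0],"twist":[0,0,0]}]' >/dev/null;python3 guard.py 11 && python3 -m crank '[{"dp":[0,0,0.06],"twist":[0,0,0]},{"dp":[0,0,0],"twist":[0,0,0]}]' >/dev/null;python3 guard.py 14
```

```text
[474.38 -82.56  89.11] [-0.9  0.4  7.1]
[474.4  -82.56  88.66] [-1.4  0.9  9.3]
[474.43 -82.56  88.35] [-2.6  0.3 12.3]
```

```bash
python3 -m crank '[{"dp":[-0.1,0,0],"twist":[0,0,0]},{"dp":[-0.1,0,0],"twist":[0,0,0]},{"dp":[-0.1,0,0.03],"twist":[0,0,0]}]' >/dev/null;python3 guard.py 14 && python3 -m crank '[{"dp":[-0.1,0,0.03],"twist":[0,0,0]},{"dp":[-0.1,0,0],"twist":[0,0,0]},{"dp":[-0.1,0,0],"twist":[0,0,0]}]' >/dev/null;python3 guard.py 14 && python3 -m crank '[{"dp":[-0.1,0,0],"twist":[0,0,0]},{"dp":[-0.1,0,0],"twist":[0,0,0]},{"dp":[-0.1,0,0],"twist":[0,0,0]}]' >/dev/null;python3 guard.py 14 && python3 -m crank '[{"dp":[-0.1,0,0],"twist":[0,0,0]},{"dp":[-0.1,0,0],"twist":[0,0,0]},{"dp":[-0.1,0,0],"twist":[0,0,0]}]' >/dev/null;python3 guard.py 14 && python3 -m crank '[{"dp":[-0.1,0,0],"twist":[0,0,0]},{"dp":[-0.1,0,0],"twist":[0,0,0]},{"dp":[-0.1,0,0],"twist":[0,0,0]}]' >/dev/null;python3 guard.py 14 && python3 -m crank '[{"dp":[-0.1,0,0],"twist":[0,0,0]},{"dp":[-0.1,0,0],"twist":[0,0,0]}]' >/dev/null;python3 guard.py 14
```

```text
[473.98 -82.9   88.49] [ 3.   4.4 10.1]
[471.54 -83.18  88.39] [ 3.4  5.2 11.6]
[468.54 -83.53  88.38] [ 3.6  5.1 11.8]
[465.56 -83.85  88.34] [ 4.3  5.2 11.4]
[462.55 -84.23  88.29] [ 4.2  4.7 11. ]
[460.27 -84.45  88.22] [ 3.2  3.6 10.4]
```

```bash
sed -i 's/("R",-15,10)/("R",-15,12)/' auto.py
python3 -m crank '[{"dp":[0,0,-0.3],"twist":[0,0,0]},{"dp":[0,0,-0.7],"twist":[0,0,0]},{"dp":[0,0,-1],"twist":[0,0,0]},{"dp":[-1,0,-1.5],"twist":[0,0,0]},{"dp":[-1,0,-2],"twist":[0,0,0]},{"dp":[0,0,-1.5],"twist":[0,0,0]},{"dp":[0,0,0],"twist":[0,0,0]},{"dp":[0,0,0],"twist":[0,0,0]}]' >/dev/null; python3 go.py -23 -15 85
python3 - <<'E'
from auto import *
from workcell import ctrl
f=ctrl.grab_frame("wrist");pickle.dump(f,open("w7.pkl","wb"));show("w6.pkl");show("w7.pkl")
E
```

```text
dp cm [ 3.68 -0.    6.15] -0.08
tcp in box [-59.9 -14.9 146.4] 18.7833
w6.pkl L [(-26.0, 108), (31.0, 132)]
w6.pkl M [(-31.0, 106), (31.5, 108)]
w6.pkl R [(-12.000000000000002, 108), (48.00000000000001, 122)]
w7.pkl L [(-26.5, 106), (32.0, 123)]
w7.pkl M [(-29.500000000000004, 111), (32.5, 109)]
w7.pkl R [(8.0, 124)]
```

```bash
python3 -m crank '[{"dp":[1.2,0,1],"twist":[0,0,0]},{"dp":[1.2,0,1],"twist":[0,0,0]},{"dp":[1.28,0,1],"twist":[0,0,0]},{"dp":[0,0,1.1],"twist":[0,0,0]},{"dp":[0,0,1],"twist":[0,0,0]},{"dp":[0,0,0.9],"twist":[0,0,0]},{"dp":[0,0,0],"twist":[0,0,0]},{"dp":[0,0,0],"twist":[0,0,0]},{"dp":[0,0,0],"twist":[0,0,0]}]' >/dev/null; python3 guard.py 3;  python3 go.py -23 -15 79.1
```

```text
[473.96 -82.52  96.48] [-0.6  0.2  0.4]
dp cm [0.05 0.04 0.65] -0.08
tcp in box [-23.5 -14.6  85.6] 19.5833
```

```bash
python3 -m crank '[{"dp":[0,0,0.3],"twist":[0,0,0]},{"dp":[0,0,0.3],"twist":[0,0,0]},{"dp":[0,0,0.1],"twist":[0,0,0]},{"dp":[0,0,0],"twist":[0,0,0]},{"dp":[0,0,0.1],"twist":[0,0,0]},{"dp":[0,0,0],"twist":[0,0,0]}]' >/dev/null; python3 guard.py 8 && python3 -m crank '[{"dp":[0,0,0.08],"twist":[0,0,0]},{"dp":[0,0,0],"twist":[0,0,0]}]' >/dev/null;python3 guard.py 9.5 && python3 -m crank '[{"dp":[0,0,0.06],"twist":[0,0,0]},{"dp":[0,0,0],"twist":[0,0,0]}]' >/dev/null;python3 guard.py 10 && python3 -m crank '[{"dp":[0,0,0.05],"twist":[0,0,0]},{"dp":[0,0,0],"twist":[0,0,0]}]' >/dev/null;python3 guard.py 12
```

```text
[474.24 -82.64  89.14] [-1.1  0.5  6.5]
[474.21 -82.64  88.66] [-0.9  0.   9.9]
[474.21 -82.64  88.66] [-0.9  0.   9.9]
[474.26 -82.64  88.44] [-2.6 -0.2 11.3]
```

```bash
python3 -m crank '[{"dp":[-0.1,0,0],"twist":[0,0,0]},{"dp":[-0.1,0,0],"twist":[0,0,0]},{"dp":[-0.1,0,0.03],"twist":[0,0,0]}]' >/dev/null;python3 guard.py 14 && python3 -m crank '[{"dp":[-0.1,0,0.03],"twist":[0,0,0]},{"dp":[-0.1,0,0],"twist":[0,0,0]},{"dp":[-0.1,0,0],"twist":[0,0,0]}]' >/dev/null;python3 guard.py 14 && python3 -m crank '[{"dp":[-0.1,0,0],"twist":[0,0,0]},{"dp":[-0.1,0,0],"twist":[0,0,0]},{"dp":[-0.1,0,0],"twist":[0,0,0]}]' >/dev/null;python3 guard.py 14 && python3 -m crank '[{"dp":[-0.1,0,0],"twist":[0,0,0]},{"dp":[-0.1,0,0],"twist":[0,0,0]},{"dp":[-0.1,0,0],"twist":[0,0,0]}]' >/dev/null;python3 guard.py 14 && python3 -m crank '[{"dp":[-0.1,0,0],"twist":[0,0,0]},{"dp":[-0.1,0,0],"twist":[0,0,0]},{"dp":[-0.1,0,0],"twist":[0,0,0]},{"dp":[-0.1,0,0],"twist":[0,0,0]}]' >/dev/null;python3 guard.py 14 && python3 -m crank '[{"dp":[0,0,-0.3],"twist":[0,0,0]},{"dp":[0,0,-0.7],"twist":[0,0,0]},{"dp":[0,0,-1],"twist":[0,0,0]},{"dp":[-1,0,-1.5],"twist":[0,0,0]},{"dp":[-1,0,-2],"twist":[0,0,0]},{"dp":[0,0,-1.5],"twist":[0,0,0]},{"dp":[0,0,0],"twist":[0,0,0]},{"dp":[0,0,0],"twist":[0,0,0]}]' >/dev/null; python3 go.py -23 -15 85
python3 - <<'E'
from auto import *
from workcell import ctrl
f=ctrl.grab_frame("wrist");pickle.dump(f,open("w8.pkl","wb"));show("w8.pkl");p=np.load("p1.npy")
u=proj(f,b2w(p,(-30,30,70)))[0].astype(int);x0,y0=max(u[0]-90,0),u[1]-110
print(u,x0,y0);cv2.imwrite("pics/w8c.png",cv2.resize(f["img"][y0:y0+200,x0:x0+260],None,fx=3,fy=3,interpolation=2))
E
```

```text
[473.79 -83.    88.57] [ 4.3  4.3 10.9]
[471.3  -83.29  88.44] [ 4.4  4.8 10.8]
[468.34 -83.63  88.44] [ 4.3  5.5 11.2]
[465.32 -83.96  88.39] [4.4 5.3 9.6]
[461.21 -84.45  88.32] [2.8 4.4 9.7]
dp cm [3.61 0.   6.16] -0.08
tcp in box [-59.2 -14.8 146.5] 22.4167
w8.pkl L [(-26.5, 111), (32.0, 123)]
w8.pkl M [(-31.5, 120), (32.5, 120)]
w8.pkl R [(-23.5, 111), (36.5, 114)]
[210 180] 120 70
```

View pics/w8c.png

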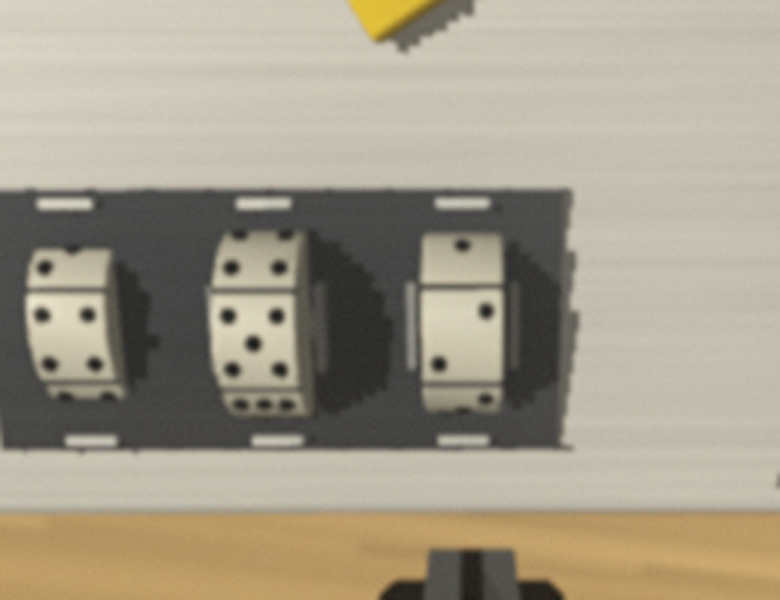

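The code reads 4, 5, 2. The right wheel sits about 6° off centre, so I'll give it a small nudge for margin.

```bash
python3 -m crank '[{"dp":[1,0,1],"twist":[0,0,0]},{"dp":[1,0,1],"twist":[0,0,0]},{"dp":[0.81,0,1],"twist":[0,0,0]},{"dp":[0,0,1.1],"twist":[0,0,0]},{"dp":[0,0,1],"twist":[0,0,0]},{"dp":[0,0,0.9],"twist":[0,0,0]},{"dp":[0,0,0],"twist":[0,0,0]},{"dp":[0,0,0],"twist":[0,0,0]},{"dp":[0,0,0],"twist":[0,0,0]}]' >/dev/null; python3 guard.py 3;  python3 -m crank '[{"dp":[0,0,0.3],"twist":[0,0,0]},{"dp":[0,0,0.3],"twist":[0,0,0]},{"dp":[0,0,0],"twist":[0,0,0]}]' >/dev/null; python3 guard.py 3 &&  python3 -m crank '[{"dp":[0,0,0.1],"twist":[0,0,0]},{"dp":[0,0,0],"twist":[0,0,0]},{"dp":[0,0,0.1],"twist":[0,0,0]},{"dp":[0,0,0],"twist":[0,0,0]}]' >/dev/null; python3 guard.py 8 && python3 -m crank '[{"dp":[0,0,0.08],"twist":[0,0,0]},{"dp":[0,0,0],"twist":[0,0,0]}]' >/dev/null;python3 guard.py 9.5 && python3 -m crank '[{"dp":[0,0,0.06],"twist":[0,0,0]},{"dp":[0,0,0],"twist":[0,0,0]}]' >/dev/null;python3 guard.py 10 && python3 -m crank '[{"dp":[0,0,0.05],"twist":[0,0,0]},{"dp":[0,0,0],"twist":[0,0,0]}]' >/dev/null;python3 guard.py 12
```

```text
[466.1  -83.38  96.56] [ 0.5 -0.3  0.3]
[466.07 -83.4   90.62] [-0.5  0.2  0.6]
[466.31 -83.47  89.1 ] [-0.5  0.8  5.1]
[466.34 -83.48  88.64] [-0.8 -0.   8.7]
[466.34 -83.49  88.31] [-1.6  0.8 10.2]
[466.34 -83.49  88.31] [-1.6  0.8 10.2]
```

```bash
python3 -m crank '[{"dp":[-0.1,0,0],"twist":[0,0,0]},{"dp":[-0.1,0,0],"twist":[0,0,0]},{"dp":[-0.1,0,0.03],"twist":[0,0,0]},{"dp":[-0.1,0,0],"twist":[0,0,0]},{"dp":[-0.1,0,0],"twist":[0,0,0]}]' >/dev/null;python3 guard.py 14; python3 -m crank '[{"dp":[0,0,-0.3],"twist":[0,0,0]},{"dp":[0,0,-0.7],"twist":[0,0,0]},{"dp":[0,0,-1],"twist":[0,0,0]},{"dp":[-1,0,-1.5],"twist":[0,0,0]},{"dp":[-1,0,-2],"twist":[0,0,0]},{"dp":[-1,0,-1.5],"twist":[0,0,0]},{"dp":[0,0,0],"twist":[0,0,0]},{"dp":[0,0,0],"twist":[0,0,0]}]' >/dev/null; python3 go.py -35 -78 120
python3 - <<'E'
from auto import *
from workcell import ctrl
f=ctrl.grab_frame("wrist");pickle.dump(f,open("w9.pkl","wb"));show("w9.pkl");p=np.load("p1.npy")
cv2.imwrite("pics/w9.png",f["img"]);print(proj(f,b2w(p,[(-35,-100,94),(25,-100,55),(-35,-100,82)])))
E
```

```text
[464.24 -84.02  88.5 ] [3.8 5.5 9.3]
dp cm [3.15 6.32 2.7 ] -0.1
tcp in box [-66.4 -14.7 146.9] 25.2167
w9.pkl L [(-27.0, 107), (32.5, 128)]
w9.pkl M [(-29.999999999999996, 111), (33.5, 108)]
w9.pkl R [(-29.500000000000004, 110), (29.000000000000004, 118)]
[[414.08844287 183.79948907]
 [400.64103898  86.14621134]
 [406.51993505 180.36820342]]
```

View pics/w9.png

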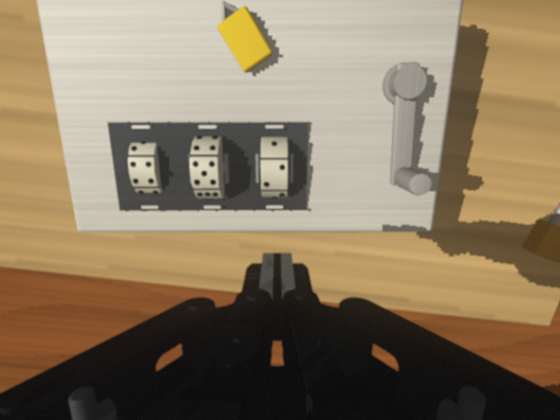

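Wheels are centred to about 2° with the latch still locked. The post top is at (419,182). I'll triangulate it and plan the push path.

Run:
```python
from h import *
from workcell import ctrl
p=np.load("p1.npy");d=pickle.load(open("f0.pkl","rb"))
obs=[(pickle.load(open("w1.pkl","rb")),(450,201)),(pickle.load(open("w9.pkl","rb")),(419.5,182)),(d["side"],np.array((204,215))/3.6+195),(d["scene"],np.array((78,160))/3.6+185)]
inv=lambda w:b2w(np.r_[0,0,0,-p[3]],np.array(w)-p[:3])[0].round(1)
for s in(obs,obs[:2]):
    X,e=tri(s);print(inv(X),e)
for f,uv in obs[:2]: print(inv(np.r_[least_squares(lambda q:proj(f,(*q,94+p[2]))[0]-uv,[470,-168]).x,94+p[2]]))
# finger path, box axes, without turning the tool: rect half 11 x 14.5, post r 7
s=ctrl.read_state();c=inv(s["eef_pos"]);print("tcp",c)
off=np.array([0,-2.]);prev=None
for th in range(0,96,10):
    t=np.array([np.sin(np.radians(th)),-np.cos(np.radians(th))])
    P=np.array([25,-100])+off-60*np.array([np.cos(np.radians(th)),np.sin(np.radians(th))])
    D=np.linspace(10,35,2501)[:,None]*abs(t)-[11,14.5]
    g=np.linalg.norm(np.maximum(D,0),axis=1)-7; k=np.where((g<0)|((D<0).all(1)))[0][-1]
    F=P-t*np.linspace(10,35,2501)[k]; st=F if prev is None else F-prev; prev=F
    print(th,F.round(1),"tool step cm",(st[0]/10).round(2),(-st[1]/10).round(2))
```

```text
[ -33.3 -101.1   99.2] 1.027227722456871
[-31.8 -97.3 106.8] 0.5125134846955177
[ -35.3 -104.2   94. ]
[ -33.9 -103.2   94. ]
tcp [-66.2 -14.7 146.3]
0 [-35.  -80.5] tool step cm -3.5 8.05
10 [-37.9 -90.9] tool step cm -0.29 1.04
20 [ -39.2 -101. ] tool step cm -0.13 1.01
30 [ -39.3 -110.6] tool step cm -0.01 0.96
40 [ -37.1 -121.3] tool step cm 0.22 1.07
50 [ -31.5 -132.9] tool step cm 0.56 1.16
60 [ -23.  -143.6] tool step cm 0.85 1.07
70 [ -13.5 -151.8] tool step cm 0.95 0.83
80 [  -3.4 -157.9] tool step cm 1.01 0.61
90 [   7. -162.] tool step cm 1.04 0.41
```

```bash
python3 -m crank '[{"dp":[1,1.9,0],"twist":[0,0,0]},{"dp":[1,1.9,0],"twist":[0,0,0]},{"dp":[1.1,1.93,0],"twist":[0,0,0]},{"dp":[0,0,1.5],"twist":[0,0,0]},{"dp":[0,0,1.5],"twist":[0,0,0]},{"dp":[0,0,1.5],"twist":[0,0,0]},{"dp":[0,0,1.5],"twist":[0,0,0]},{"dp":[0,0,0.7],"twist":[0,0,0]},{"dp":[0,0,0],"twist":[0,0,0]},{"dp":[0,0,0],"twist":[0,0,0]}]' >/dev/null; python3 go.py -35 -80.5 79; python3 guard.py 3 && python3 -m crank '[{"dp":[0,0.28,0],"twist":[0,0,0]},{"dp":[0,0.28,0],"twist":[0,0,0]},{"dp":[0,0.29,0],"twist":[0,0,0]},{"dp":[0,0,0],"twist":[0,0,0]}]' >/dev/null;  python3 go.py -35 -80.5 79; python3 guard.py 3
```

```text
dp cm [ 0.05  0.89 -0.06] -0.06
tcp in box [-35.5 -71.6  78.5] 26.1
[ 468.47 -140.58   89.29] [1.  0.1 0.2]
dp cm [-0.   -0.05  0.08] -0.1
tcp in box [-35.  -81.   79.8] 26.4333
[ 470.05 -149.86   90.66] [ 0.1 -0.   1.3]
```

Now swing along the arc, split fine, with checks.

```bash
python3 -m crank '[{"dp":[-0.14,0.52,0],"twist":[0,0,0]},{"dp":[-0.15,0.52,0],"twist":[0,0,0]},{"dp":[-0.06,0.5,0],"twist":[0,0,0]},{"dp":[-0.07,0.51,0],"twist":[0,0,0]},{"dp":[0,0.48,0],"twist":[0,0,0]},{"dp":[0,0.48,0],"twist":[0,0,0]},{"dp":[0,0,0],"twist":[0,0,0]}]' >/dev/null; python3 go.py -39.3 -110.6 79; python3 guard.py 6 && python3 -m crank '[{"dp":[0.11,0.53,0],"twist":[0,0,0]},{"dp":[0.11,0.54,0],"twist":[0,0,0]},{"dp":[0.28,0.58,0],"twist":[0,0,0]},{"dp":[0.28,0.58,0],"twist":[0,0,0]},{"dp":[0.42,0.53,0],"twist":[0,0,0]},{"dp":[0.43,0.54,0],"twist":[0,0,0]},{"dp":[0,0,0],"twist":[0,0,0]}]' >/dev/null;  python3 go.py -23 -143.6 79; python3 guard.py 6
python3 - <<'E'
from h import *
from workcell import ctrl
f=ctrl.grab_frame("wrist");pickle.dump(f,open("w10.pkl","wb"));cv2.imwrite("pics/w10.png",f["img"])
E
```

```text
dp cm [ 0.09 -0.11 -0.  ] -0.1
tcp in box [ -40.2 -111.7   79. ] 27.0167
[ 468.28 -180.89   89.82] [-2.7 -1.5  0. ]
dp cm [-0.13 -0.21  0.03] -0.08
tcp in box [ -21.7 -145.7   79.3] 27.6
[ 490.5  -212.62   90.18] [ 0.9 -0.4  0.9]
```

View pics/w10.png

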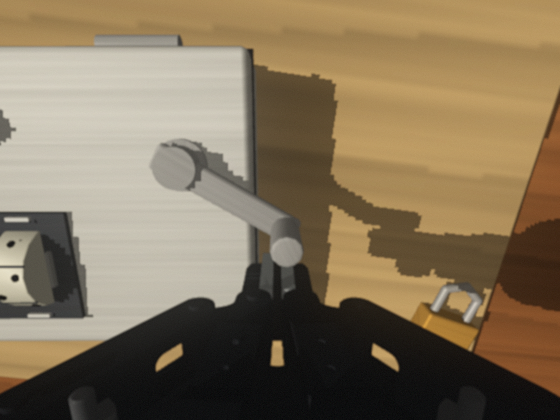

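The lever is at about 60° with the post (287,250) squarely ahead of the fingertip. I'll finish the arc.

```bash
python3 -m crank '[{"dp":[0.41,0.3,0],"twist":[0,0,0]},{"dp":[0.41,0.31,0],"twist":[0,0,0]},{"dp":[0.5,0.3,0],"twist":[0,0,0]},{"dp":[0.51,0.31,0],"twist":[0,0,0]},{"dp":[0.52,0.2,0],"twist":[0,0,0]},{"dp":[0.52,0.2,0],"twist":[0,0,0]},{"dp":[0,0,0],"twist":[0,0,0]}]' >/dev/null; python3 go.py 7 -162 79; python3 guard.py 6 && python3 -m crank '[{"dp":[0.15,0,0],"twist":[0,0,0]},{"dp":[0.15,0,0],"twist":[0,0,0]},{"dp":[0,0,0],"twist":[0,0,0]},{"dp":[0,0,0],"twist":[0,0,0]}]' >/dev/null;  python3 go.py 7 -162 79; python3 guard.py 6
```

```text
dp cm [0.   0.14 0.03] -0.05
tcp in box [   7.  -160.6   79.3] 28.2333
[ 520.69 -224.18   90.09] [0.6 0.5 0.2]
dp cm [-0.17  0.21  0.03] -0.09
tcp in box [   8.7 -159.9   79.3] 28.5667
[ 522.38 -223.35   90.18] [-0.7 -0.4 -0.5]
```

```bash
cat > fx.py <<'E'
import sys,numpy as np
from workcell import ctrl
s=ctrl.read_state();F=np.hypot(*s["ft_force"][:2]);print(s["eef_pos"].round(1),s["ft_force"].round(1));sys.exit(int(F>7))
E
python3 -m crank '[{"dp":[0.1,0,0],"twist":[0,0,0]},{"dp":[0.1,0,0],"twist":[0,0,0]},{"dp":[0,0,0],"twist":[0,0,0]}]' >/dev/null;python3 fx.py && python3 -m crank '[{"dp":[0.1,0,0],"twist":[0,0,0]},{"dp":[0.1,0,0],"twist":[0,0,0]},{"dp":[0,0,0],"twist":[0,0,0]}]' >/dev/null;python3 fx.py && python3 -m crank '[{"dp":[0.1,0,0],"twist":[0,0,0]},{"dp":[0.1,0,0],"twist":[0,0,0]},{"dp":[0,0,0],"twist":[0,0,0]}]' >/dev/null;python3 fx.py && python3 -m crank '[{"dp":[0.1,0,0],"twist":[0,0,0]},{"dp":[0.1,0,0],"twist":[0,0,0]},{"dp":[0,0,0],"twist":[0,0,0]}]' >/dev/null;python3 fx.py; python3 go.py 7 -162 79
```

```text
[ 522.6 -223.2   90.1] [-4.4 -2.4  2.9]
[ 522.7 -223.1   90.1] [-9.  -4.4  4.1]
[ 522.7 -223.1   90.1] [-9.  -4.4  4.1]
[ 522.7 -223.1   90.1] [-9.  -4.4  4.1]
dp cm [-0.21  0.22  0.02] 0.03
tcp in box [   9.1 -159.8   79.2] 29.0667
```

Firm stop: no motion at 10 N. Back off, lift and verify.

```bash
python3 -m crank '[{"dp":[-0.5,0,0],"twist":[0,0,0]},{"dp":[-1,0,0],"twist":[0,0,0]},{"dp":[-1,0,0],"twist":[0,0,0]},{"dp":[0,0,-2],"twist":[0,0,0]},{"dp":[0,0,-3],"twist":[0,0,0]},{"dp":[0,0,-3],"twist":[0,0,0]},{"dp":[0,0,-2],"twist":[0,0,0]},{"dp":[0,0,0],"twist":[0,0,0]}]' >/dev/null
python3 -m crank '[{"dp":[-1,-2,0],"twist":[0,0,0]},{"dp":[-1,-3,0],"twist":[0,0,0]},{"dp":[-1,-3,0],"twist":[0,0,0]},{"dp":[-1,-3,0],"twist":[0,0,0]},{"dp":[0,0,0],"twist":[0,0,0]},{"dp":[0,0,0],"twist":[0,0,0]},{"dp":[0,0,0],"twist":[0,0,0]}]'
python3 - <<'E'
from auto import *
from workcell import ctrl
f=ctrl.grab_frame("wrist");pickle.dump(f,open("w11.pkl","wb"));show("w11.pkl");p=np.load("p1.npy");g=cv2.cvtColor(f["img"],cv2.COLOR_BGR2GRAY)
# lever angle: grey bar vs bright lid on arc of r=25 mm (over lid) about the pivot, at bar-top height
for r in(22,28):
    A=np.arange(-20,121,4);P=[(25-r*np.cos(np.radians(a)),-102-r*np.sin(np.radians(a)),65) for a in A]
    uv=proj(f,b2w(p,P)).astype(np.float32);v=cv2.remap(g,uv[:,0],uv[:,1],1).ravel();print(r,list(zip(A.tolist(),v.tolist())))
E
```

```text
t: 30.32
eef_pos: [449.3, -120.9, 189.8]
tcp_rot: [[0.994, 0.112, 0.001], [0.112, -0.994, -0.0], [0.001, 0.001, -1.0]]
ft_force: [0.4, 0.9, 0.6]
width: 0.002
finger_force: 0.0
w11.pkl L [(-26.5, 110), (32.5, 134)]
w11.pkl M [(-29.999999999999996, 115), (31.5, 126)]
w11.pkl R [(-29.500000000000004, 116), (29.000000000000004, 129)]
22 [(-20, 193), (-16, 191), (-12, 189), (-8, 189), (-4, 186), (0, 185), (4, 187), (8, 187), (12, 187), (16, 188), (20, 190), (24, 189), (28, 189), (32, 185), (36, 184), (40, 186), (44, 188), (48, 189), (52, 188), (56, 187), (60, 187), (64, 189), (68, 163), (72, 103), (76, 116), (80, 146), (84, 150), (88, 149), (92, 153), (96, 153), (100, 153), (104, 153), (108, 145), (112, 155), (116, 183), (120, 184)]
28 [(-20, 190), (-16, 189), (-12, 189), (-8, 188), (-4, 188), (0, 188), (4, 188), (8, 188), (12, 187), (16, 188), (20, 187), (24, 186), (28, 186), (32, 184), (36, 181), (40, 186), (44, 189), (48, 186), (52, 184), (56, 188), (60, 188), (64, 186), (68, 180), (72, 168), (76, 118), (80, 125), (84, 148), (88, 148), (92, 151), (96, 152), (100, 152), (104, 145), (108, 151), (112, 177), (116, 182), (120, 186)]
```

The bar spans about 78 to 110°, centred near 90°, so the latch is open. The wheels are unchanged at the code, and the robot is clear.

```bash
python3 -c "
from workcell import ctrl
print(ctrl.finish_job())"
```

```text
the job is handed in; nothing more can be done
None
```

The key box is handed in with the wheels showing 4, 5 and 2 dots (each within about 3° of centre by camera), the latch pushed to its open stop at about 90°, and the robot clear of everything at about 30 s; the judge's verdict was not shown.

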